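# Hang the reject bin on the slat rack and drop the broken plug into it

## Task

Hang the empty grey bin by its steel tongue in the free part of the slat rack's groove, next to the bin already hanging there: tilt its front up to get the tongue into the groove, then rotate it down until it sits fully home, level, with its back against the slats, and let go of it. Then put the broken plaster plug, the one without a knob, into the bin you hung. Leave the two sound plugs standing where they are.

Things in the scene. Friction and masses are not known exactly. Their poses are not given: they have to be found in the camera images.
- rack: Fixed slat rack: two horizontal aluminium slats, 6 mm thick, 340 mm long, between wooden posts (20 mm wide, at y = -180 and 180 mm, 175 mm high). Origin: on the bench, midway along, in the plane of the slats' front faces. x points out of the front (where bins hang, towards the middle of the bench), y along the slats, z up. Lower slat z = 12 to 115 mm, upper slat z = 139 to 169 mm.
- groove (a point): Middle of the lower edge of the groove: the rack's front face, top of the lower slat. The groove is the 24 mm gap between the slats (115 to 139 mm above the bench); it is 6 mm deep and open behind, with nothing behind either slat, and the rack is open above the upper slat. Axes as the rack's.
- upper_slat (a point): Middle of the lower front edge of the rack's upper slat, 24 mm above point groove.
- free_place (a point): Middle of the free part of the groove, on the lower slat's top front edge (rack y = -75 mm). The groove is free from rack y = -170 to 30 mm.
- full_bin: The bin already hanging seated on the rack (fixed), the same kind and axes as the empty bin, with plaster pieces in it. It fills rack y = 35 to 155 mm.
- bin: Empty open bin, grey plastic, 110 (x) by 120 (y) mm, about 0.26 kg, loose on the bench. Origin: centre of its underside; z up, x from its back to its front. Floor 4 mm; side walls 4 mm thick, 62 mm high; back wall 4 mm thick, outer face x = -55, 64 mm high; front wall x = 45 to 55, 70 mm high. Seated: axes parallel to the rack's (lean up to 0.04 rad), origin at rack x = 55 to 58, z = 55 mm.
- bin_grip (a point): Middle of the top edge of the bin's 10 mm thick front wall (bin x = 50, y = 0, z = 70 mm): a good grip from above, one finger inside the bin and one outside.
- neck (a point): Root of the steel tongue, bin x = -55, y = 0, z = 60 mm: the underside of its neck at the back wall's outer face. The neck (4 mm thick, 80 mm wide, z = 60 to 64) runs back to x = -68 mm and there turns up into a plate (x = -68 to -64, z = 60 to 90 mm). When seated the neck rests on the lower slat, this point at its top front edge.
- plate_top (a point): Top of the tongue's upturned plate (bin x = -66, z = 90 mm). At 30 mm the plate is too high to enter the groove level: tilt the bin's front up about 35 to 42 degrees, bring the plate's top in first and up behind the upper slat, then rotate the bin down while lowering it. Seated, the plate stands behind the upper slat with 3 mm play.
- bat: Fixed round plaster slab, 236 mm in diameter, 30 mm high, origin at the centre of its underside. Three plugs stand on it, about 120 mm apart.
- broken_plug: Plaster plug whose knob has broken off: a slightly tapered round body, 35 mm in diameter at the foot and 37 mm at 32 mm height, with a ragged low stub on top (about 41 mm high in all), about 0.06 kg. Origin: centre of its foot; stands upright on the slab.
- broken_mid (a point): Centre of the broken plug, 18 mm above its foot.
- sound_plug0: Sound plaster plug: the same body with a neck and a round knob (28 mm in diameter) on top, 66 mm high. Origin: centre of its foot. To be left standing.
- sound_plug1: Second sound plug, the same as the first.
Things that resemble listed ones, but are neither listed nor needed, are in the scene too. There is more than one size of the bin; the job needs the smaller.

How it is judged:
By the outcome, as a careful person would: the job done as asked, in the order asked, and still so for the second after the job is handed in, with the robot touching nothing.
It also fails if it takes over 72 s, if anything falls off the work surface, if the arm or the gripper's body presses on something with over 40 N, if the wrist force passes 120 N, or if a joint passes its speed limit or range.

## Robot

A 7-joint arm with a two-finger parallel gripper is mounted at the origin on the work surface. World frame = base frame: x ahead of the robot, y to its left, z up, the work surface at z = 0. Lengths are in m, angles in rad, forces in N, time in s.
With the tool pointing down it reaches from about 0.425 to 0.925 m from the base axis. Payload 6.8 kg.
Tool frame: the origin (TCP) lies midway between the tips of the shut fingers; the grasp point (between the pads) lies arm.grip_depth behind it (arm.grip_depth is the distance from the TCP to the grasp point, in m); z points along the fingers, y is the line along which they close (so a half turn about z gives the same grasp; the last joint's range is limited). The gripper opens to 85 mm and grips with 20 to 120 N. Pads are 22 mm wide; open, the fingers measure 114 mm over their backs; the gripper's body (76 mm by 85 mm) begins 54 mm behind the grasp point. The pads swing forward as they close: fully open they stand 13 mm farther back than shut.
Start: joints at [1.01, 0.477, 0.022, 1.555, -0.011, 1.109, -0.083], TCP at [0.295, -0.607, 0.231] pointing down, gripper open.
Joint ranges: [-2.96, 2.96], [-0.34, 2.1], [-1.41, 1.46], [0.24, 2.44], [-1.37, 4.51], [0.17, 1.92], [-2.96, 2.96]. Speed limits (rad/s): [2.39, 2.39, 3.14, 3.14, 3.14, 3.14, 3.14].

## Interface

Orientations are given as a rotation vector (axis times angle).
In Python, from plant import sense, read_camera, ticket, models, arm gives the robot as it stands.
- The arm moves only by the tool drive_tool, never from a script. Its argument "deltas" is a list of rows, each an object with "xyz": the shift along the tool's x, y, z in m, a list of three; "rotation": the turn, a rotation vector about the tool's x, y, z in rad, a list of three; "claw": the opening, from 0 (shut) to 1 (fully open). A call has 1 to 20 rows; each row is the pose to reach, as a shift and turn from the pose commanded when the call began, along the tool's axes at that moment; what a row does not reach only later rows make up. A row lasts 1/12 s, in which the tool goes at most 41.7 mm and 7.16 degrees, less where a joint would pass 70% of its speed; a pose out of reach is approached as far as the arm can. A call with a gripper value outside its range is refused whole. The fingers move at their own pace and stop on an object; the grip force is fixed at half the most. Time passes only in rows, so rows that repeat a pose let the fingers close. It gives the time, the measured TCP pose, the force, the opening and the grip force at its end, in the units of the state.
- sense(): the state, without advancing time (a new reading comes with each control period).
- read_camera(name): name is "scene" or "side" or "wrist"; returns a dict with "img" (400x640x3 uint8, red, green, blue), "mtx" (3x3 intrinsics, pixels), "dist_coeffs" ([k1, k2, p1, p2, k3] as OpenCV has them; the pictures are not rectified), "extrinsics" (4x4, takes a point from camera to world coordinates); the wrist camera has in their place "mount" (4x4, takes a point from camera to tool coordinates, whose origin is the TCP and whose axes are the flange's). Camera axes: x right, y down, z forward; pixel columns grow to the right and rows downward; lengths in m; the calibration is good to about 2 mm. A picture is of the moment at which its call begins: read the wrist's pose just before it. There is no depth.
- ticket.close_job(): hands the job in; it is judged then, once.
Trained networks look in the newest picture that a camera, given by its name, has taken for a name from the list of things; names that differ only in an ending like _2 or _b are one class to them, and where a whole thing is asked for, a point or a joint stands for the part that bears it (a point fixed in the world has none). Each returns a list of dicts, best first, with "score" (0 to 1); they miss things now and then, are a little off and sometimes report something else, mostly with a low value. They report only what shows in the picture. A call takes as long as a camera call. They do not tell look-alikes from the thing itself.
- models.regions_of(camera, label): "pixels" (400x640 bool, what is visible of it) and "pixel" ([column, row] in pixels, amid what is visible of it).
The state is a dict: "time_s": time; "q": joint angles; "dq": joint speeds; "effort": joint torques, N m; "eef_pos": TCP position; "tcp_rot": TCP orientation; "force": force on the tool from outside, world axes, zero at the start; "moment": the same for the moment, N m; "gripper_width": finger opening in m; "grasp_force": force on a finger pad.
Only numpy, scipy, OpenCV 4.12 (cv2) and the standard library are available. Lean on these libraries where they do the work, as an engineer would, in place of code of your own. Each camera call takes 0.05 s, during which the arm holds its last target. There are 200 camera calls.

## Working session

There is one attempt and no reset: what is moved stays moved. The work goes in short steps, Python scripts to look and compute and a tool call to move; the robot and the scene stay as the last step left them, time stands still between calls to the robot, and variables do not carry over. Pictures are saved under pics/ and viewed, at most 10 in all, crops included, and the job is handed in when it is done.

Besides the shell and the picture viewer there is one more tool, called after "Emit:" as name(argument=value, ...), one argument or row to a line, values as JSON. drive_tool: Moves the arm, as the interface text tells. Its arguments: {"type":"object","properties":{"deltas":{"type":"array","items":{"type":"object","properties":{"xyz":{"type":"array","items":{"type":"number"}},"rotation":{"type":"array","items":{"type":"number"}},"claw":{"type":"number"}}}}},"required":["deltas"]}

```bash
ls; mkdir -p pics
python3 - <<'E'
from plant import sense, read_camera, ticket, models, arm
import cv2,numpy as np
print(sense()); print([a for a in dir(arm) if a[0]!='_'],arm.grip_depth)
ims=[]
for n in ("scene","side","wrist"):
    c=read_camera(n); cv2.imwrite(f'pics/{n}0.png',c['img'][:,:,::-1])
    print(n,c['mtx'].round(1).tolist(),np.round(c['dist_coeffs'],3)); print(np.round(c.get('extrinsics',c.get('mount')),4).tolist())
    for l in ("rack","full_bin","bin","bat","broken_plug","sound_plug0"):
        print(l,[(round(d['score'],2),np.round(d['pixel']).tolist(),int(d['pixels'].sum())) for d in models.regions_of(n,l)])
E
```

```text
pics
{'time_s': 0.0, 'q': array([ 1.00988732,  0.4777745 ,  0.02236573,  1.5564949 , -0.01149602,
        1.10927438, -0.08311669]), 'dq': array([ 0.00123889,  0.00175904, -0.00150565, -0.00191693,  0.00040381,
        0.00040872,  0.00024076]), 'effort': array([-2.50874400e-04, -5.96454406e+01,  1.60706129e+00, -2.81199682e+01,
        1.22648259e-02,  9.54081741e-03,  5.86936110e-06]), 'eef_pos': array([ 0.29501263, -0.6064449 ,  0.23032503]), 'tcp_rot': array([-3.05973249e+00, -7.04794238e-01,  8.70516952e-04]), 'force': array([-0.22023207, -0.42962816, -0.43533833]), 'moment': array([-0.00352382, -0.03010384, -0.06175683]), 'grasp_force': 0.0, 'gripper_width': 0.08516362503265867}
['Unreachable', 'grip_depth'] 0.0187
scene [[434.6, 0.0, 323.6], [0.0, 434.6, 199.0], [0.0, 0.0, 1.0]] [0.024 0.    0.    0.    0.   ]
[[-0.1067, 0.5417, -0.8338, 1.3917], [0.9943, 0.0619, -0.0871, 0.0367], [0.0045, -0.8383, -0.5452, 0.6908], [0.0, 0.0, 0.0, 1.0]]
rack [(0.74, [468.0, 262.0], 8957)]
full_bin [(0.56, [454.0, 264.0], 4019)]
bin [(0.97, [340.0, 228.0], 2297), (0.71, [448.0, 165.0], 3154)]

[... 354 characters left out ...]
[-0.0028, -0.8274, -0.5617, 0.7014], [0.0, 0.0, 0.0, 1.0]]
rack [(0.81, [186.0, 240.0], 7758)]
full_bin [(0.64, [186.0, 210.0], 1293)]
bin [(0.86, [279.0, 356.0], 9239), (0.74, [296.0, 218.0], 2152), (0.42, [185.0, 241.0], 7487)]
bat [(0.78, [364.0, 190.0], 2114)]
broken_plug [(0.5, [345.0, 165.0], 95), (0.48, [294.0, 221.0], 2169)]
sound_plug0 [(0.73, [354.0, 183.0], 215), (0.63, [384.0, 176.0], 180)]
wrist [[291.6, 0.0, 316.1], [0.0, 291.6, 197.4], [0.0, 0.0, 1.0]] [-0.045  0.     0.     0.     0.   ]
[[0.0002, -0.9593, -0.2825, 0.0711], [1.0, 0.0007, -0.0016, -0.0006], [0.0017, -0.2825, 0.9593, -0.1437], [0.0, 0.0, 0.0, 1.0]]
rack []
full_bin []
bin []
bat []
broken_plug []
sound_plug0 []
```

View pics/scene0.png

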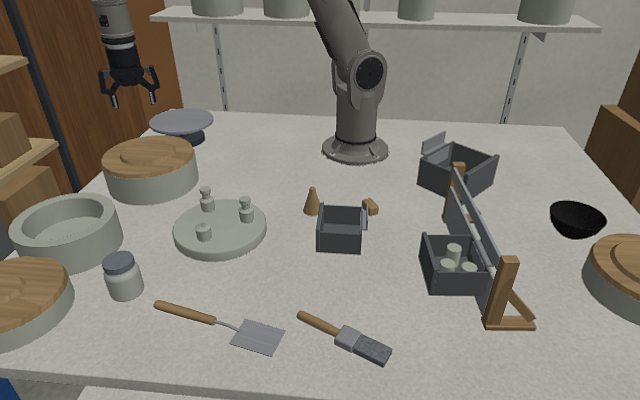

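View pics/side0.png

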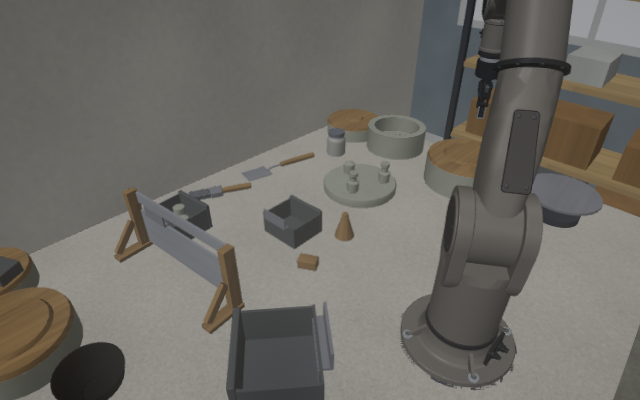

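The scene picture shows the small bin at (340,228) with its tongue facing the rack. It also shows the larger look-alike bin at (455,165), the full bin at (454,264), and the slab with the broken plug at (203,232) and sound plugs at (206,199) and (245,210). The side picture shows the small bin at (294,220), the large one at (279,356) and the rack at (186,240).
Candidates for the bin are (340,228) small, (455,165) large and (454,264) already hanging. I choose (340,228). For the plug they are (203,232) without a knob, and (206,199) and (245,210) with knobs. I choose (203,232).

Run:
```python
import cv2
a=cv2.imread('pics/scene0.png')[150:335,300:520]; cv2.imwrite('pics/sc1.png',cv2.resize(a,None,fx=3.2,fy=3.2,interpolation=cv2.INTER_CUBIC))
b=cv2.imread('pics/side0.png')[180:340,110:330]; cv2.imwrite('pics/sd1.png',cv2.resize(b,None,fx=3.6,fy=3.6,interpolation=cv2.INTER_CUBIC))
```

```text
(no output)
```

View pics/sc1.png

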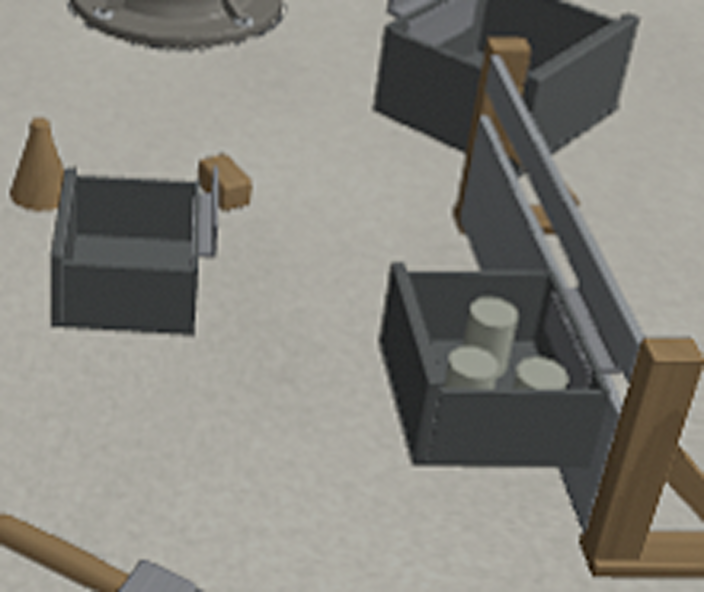

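View pics/sd1.png

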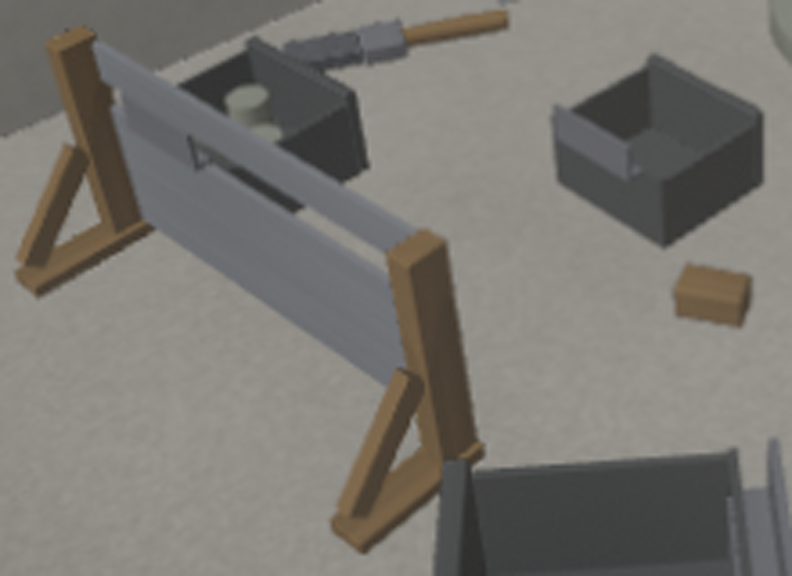

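The scene crop shows the small bin's near bottom corners at crop (52,326) and (193,334), and its tongue at (214,165–256) facing the rack. In the side crop the bin's nearest bottom corner is at (665,245) and its plate top runs from (556,106) to (634,145). The bin's size matches the hanging bin and the front wall is away from the rack.

```bash
cat > h.py <<'E'
import numpy as np,cv2
from scipy.optimize import least_squares
from scipy.spatial.transform import Rotation as R
def proj(P,T,K,d):
    Q=np.linalg.inv(T); P=np.asarray(P,float).reshape(-1,3)
    return cv2.projectPoints(P,cv2.Rodrigues(Q[:3,:3])[0],Q[:3,3],K,np.asarray(d,float))[0].reshape(-1,2)
def place(p,P):
    c,s=np.cos(p[2]),np.sin(p[2]); P=np.asarray(P)/1000.
    return np.c_[p[0]+c*P[:,0]-s*P[:,1],p[1]+s*P[:,0]+c*P[:,1],P[:,2]]
def fit(obs,p0):  # obs: list of (T,K,d,P_mm,uv)
    f=lambda p:np.concatenate([(proj(place(p,P),T,K,d)-uv).ravel() for T,K,d,P,uv in obs])
    r=least_squares(f,p0,loss='soft_l1',x_scale=[.01,.01,.1]); return r.x,f(r.x).reshape(-1,2)
def ray(uv,T,K,d):
    n=cv2.undistortPoints(np.float64([[uv]]),K,np.asarray(d,float)).ravel()
    return T[:3,3],T[:3,:3]@np.r_[n,1]
def at_z(uv,z,T,K,d):
    o,v=ray(uv,T,K,d); return o+v*(z-o[2])/v[2]
def cam(n):
    from plant import read_camera,sense
    s=sense(); c=read_camera(n)
    if n=='wrist':
        W=np.eye(4); W[:3,:3]=R.from_rotvec(s['tcp_rot']).as_matrix(); W[:3,3]=s['eef_pos']; T=W@c['mount']
    else: T=c['extrinsics']
    return c['img'],T,c['mtx'],c['dist_coeffs']
E
python3 - <<'E'
from h import *
from plant import models
_,T1,K1,d1=cam('scene'); _,T2,K2,d2=cam('side')
sc=lambda L:np.array(L)/3.2+[300,150]
sd=lambda L:np.array(L)/3.6+[110,180]
np.set_printoptions(precision=4,suppress=True)
p,r=fit([(T1,K1,d1,[(55,60,0),(-55,60,0),(-55,60,63),(-55,-60,64)],sc([(52,326),(193,334),(197,268),(197,183)])),
 (T2,K2,d2,[(-55,-60,0),(-55,-60,63),(55,-60,0),(55,-60,70),(55,60,70),(-55,60,0),(-66,40,90),(-66,-40,90)],sd([(665,245),(663,180),(760,183),(762,112),(655,57),(558,183),(556,106),(634,143)]))],[.6,0,-1.57])
print('bin',p); print(r)
p,r=fit([(T1,K1,d1,[(0,-170,169),(0,170,169),(0,-170,115),(0,170,12),(111,155,55),(111,155,125),(111,35,125),(111,35,55)],sc([(490,62),(640,345),(483,118),(587,530),(415,465),(432,390),(393,264),(382,342)])),
 (T2,K2,d2,[(-6,170,169),(-6,170,12),(-6,-170,12),(-6,-170,169)],sd([(97,45),(145,222),(388,385),(392,248)]))],[.6,.3,-1.57])
print('rack',p); print(r)
for n,a in (('scene',(T1,K1,d1)),('side',(T2,K2,d2))):
    for l in ('broken_plug','sound_plug0'):
        for m in models.regions_of(n,l)[:2]: print(n,l,m['pixel'],at_z(m['pixel'],.05,*a))
E
```

```text
bin [ 0.5129 -0.0157 -1.5362]
[[-1.0671  0.1501]
 [-0.1934 -0.0738]
 [-0.1087  0.0125]
 [-0.1219 -2.0131]
 [ 0.1039  1.4582]
 [-0.1354  0.7136]
 [ 1.0346 -0.1842]
 [ 0.6297 -0.8484]
 [-0.8887 -1.3516]
 [-0.5448  0.2321]
 [-0.5357 -0.3007]
 [-1.0813  1.3291]]
rack [ 0.5847  0.2786 -1.4764]
[[ 2.2556 -1.6159]
 [ 0.7352  0.5539]
 [ 0.8187 -0.4888]
 [-0.2039  2.3649]
 [-0.4357  1.0093]
 [-0.7775 -1.877 ]
 [ 0.0883 -0.7661]
 [-0.5055 -0.088 ]
 [-3.8515 -0.4131]
 [-2.5355 -0.6154]
 [13.8953 13.4076]
 [ 3.357  -1.8969]]
scene broken_plug [201.7, 231.9] [ 0.5898 -0.3423  0.05  ]
scene sound_plug0 [244.9, 210.6] [ 0.4896 -0.2623  0.05  ]
scene sound_plug0 [204.5, 199.8] [ 0.4519 -0.383   0.05  ]
side broken_plug [345.6, 165.0] [ 0.6004 -0.3418  0.05  ]
side broken_plug [384.6, 174.7] [ 0.4671 -0.3792  0.05  ]
side sound_plug0 [385.2, 175.9] [ 0.4611 -0.3742  0.05  ]
side sound_plug0 [189.4, 241.2] [0.6244 0.2414 0.05  ]
```

```bash
cat >> h.py <<'E'
def basis(yb,zb):  # tool rotation from y and z directions in world
    z=np.array(zb,float);z/=np.linalg.norm(z);y=np.array(yb,float);y-=z*(y@z);y/=np.linalg.norm(y)
    return np.c_[np.cross(y,z),y,z]
def delta(Rt,pt,R0=None,p0=None):
    from plant import sense
    if R0 is None: s=sense();R0=R.from_rotvec(s['tcp_rot']).as_matrix();p0=s['eef_pos']
    return np.round(R0.T@(np.array(pt)-p0),4).tolist(),np.round(R.from_matrix(R0.T@Rt).as_rotvec(),4).tolist()
E
python3 - <<'E'
from h import *
print(delta(basis([.06,-1,0],[0,0,-1]),[.50,.10,.28]))
E
```

```text
([0.4934, -0.5462, -0.0487], [0.0, -0.0, 0.3928])
```

Emit:
drive_tool(
  deltas=[
    {"xyz":[0.493,-0.546,-0.05],"rotation":[0,0,0.393],"claw":1},
    {"xyz":[0.493,-0.546,-0.05],"rotation":[0,0,0.393],"claw":1},
    {"xyz":[0.493,-0.546,-0.05],"rotation":[0,0,0.393],"claw":1},
    {"xyz":[0.493,-0.546,-0.05],"rotation":[0,0,0.393],"claw":1},
    {"xyz":[0.493,-0.546,-0.05],"rotation":[0,0,0.393],"claw":1},
    {"xyz":[0.493,-0.546,-0.05],"rotation":[0,0,0.393],"claw":1},
    {"xyz":[0.493,-0.546,-0.05],"rotation":[0,0,0.393],"claw":1},
    {"xyz":[0.493,-0.546,-0.05],"rotation":[0,0,0.393],"claw":1},
    {"xyz":[0.493,-0.546,-0.05],"rotation":[0,0,0.393],"claw":1},
    {"xyz":[0.493,-0.546,-0.05],"rotation":[0,0,0.393],"claw":1},
    {"xyz":[0.493,-0.546,-0.05],"rotation":[0,0,0.393],"claw":1},
    {"xyz":[0.493,-0.546,-0.05],"rotation":[0,0,0.393],"claw":1},
    {"xyz":[0.493,-0.546,-0.05],"rotation":[0,0,0.393],"claw":1},
    {"xyz":[0.493,-0.546,-0.05],"rotation":[0,0,0.393],"claw":1},
    {"xyz":[0.493,-0.546,-0.05],"rotation":[0,0,0.393],"claw":1},
    {"xyz":[0.493,-0.546,-0.05],"rotation":[0,0,0.393],"claw":1},
    {"xyz":[0.493,-0.546,-0.05],"rotation":[0,0,0.393],"claw":1},
    {"xyz":[0.493,-0.546,-0.05],"rotation":[0,0,0.393],"claw":1},
    {"xyz":[0.493,-0.546,-0.05],"rotation":[0,0,0.393],"claw":1},
    {"xyz":[0.493,-0.546,-0.05],"rotation":[0,0,0.393],"claw":1},
  ],
)

```text
time_s: 3.02
eef_pos: [0.4999, 0.1015, 0.2814]
tcp_rot: [-3.14, -0.1, -0.0]
force: [0.8, -1.4, -0.4]
gripper_width: 0.0852
grasp_force: 0.0
```

Run:
```python
from h import *
i,T,K,d=cam('wrist'); print(T.round(4).tolist())
cv2.imwrite('pics/w1.png',cv2.resize(i[:,:,::-1],None,fx=1.25,fy=1.25,interpolation=cv2.INTER_CUBIC))
```

```text
[[0.0638, -0.9572, -0.2825, 0.5706], [-0.998, -0.0617, -0.0163, 0.1063], [-0.0019, 0.2829, -0.9591, 0.4251], [0.0, 0.0, 0.0, 1.0]]
```

View pics/w1.png

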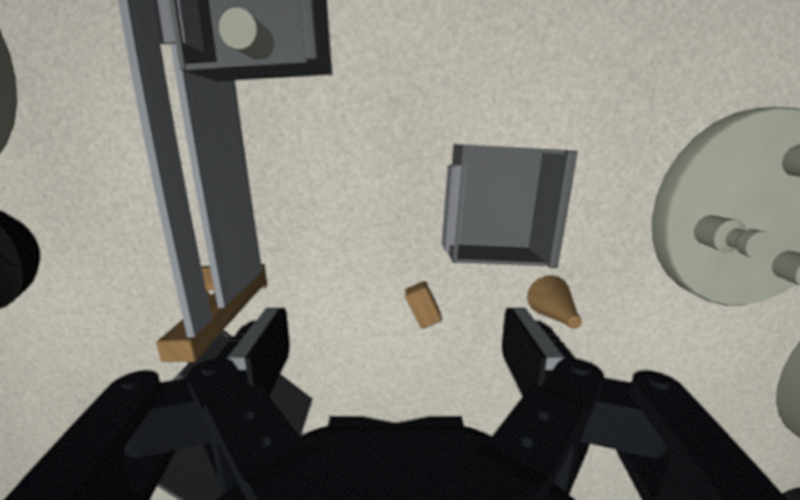

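The wrist picture shows the bin (450–577,145–267), the upper slat's top face running from (125,0) to (192,335), the lower slat's top edge near (185,80) to (220,300), and the full bin at the top. The loose bin's inside is empty.

Run:
```python
from h import *
i,T,K,d=cam('wrist'); g=cv2.GaussianBlur(i,(1,3),0).astype(float).mean(2) if 0 else i.astype(float).mean(2)
for r in (20,80,120,160,200,230):
    print(r,g[r-1:r+2,92:216].mean(0).astype(int).tolist())
print('bin')
for r in (140,180): print(r,g[r-1:r+2,345:470].mean(0).astype(int).tolist())
```

```text
20 [168, 162, 150, 139, 135, 134, 135, 135, 129, 106, 73, 55, 55, 56, 56, 55, 54, 53, 53, 53, 54, 54, 55, 55, 54, 54, 54, 54, 54, 53, 51, 49, 50, 68, 98, 117, 121, 122, 122, 122, 121, 120, 115, 106, 97, 94, 87, 67, 54, 78, 98, 82, 55, 47, 48, 49, 49, 48, 48, 50, 49, 49, 49, 50, 48, 44, 37, 31, 30, 33, 31, 31, 30, 32, 48, 73, 87, 91, 91, 102, 128, 147, 152, 152, 151, 152, 152, 151, 151, 152, 151, 152, 151, 152, 152, 152, 151, 152, 152, 152, 151, 152, 151, 151, 151, 152, 152, 152, 148, 128, 94, 68, 60, 62, 65, 70, 76, 81, 86, 88, 89, 90, 90, 89]
80 [173, 174, 175, 173, 171, 169, 170, 173, 175, 175, 173, 171, 170, 164, 150, 140, 140, 140, 141, 136, 116, 84, 61, 58, 59, 58, 58, 57, 58, 57, 57, 57, 56, 57, 56, 56, 57, 57, 55, 61, 93, 141, 174, 182, 182, 181, 182, 182, 176, 160, 146, 143, 144, 142, 127, 92, 63, 56, 58, 60, 57, 57, 58, 58, 59, 57, 57, 58, 58, 58, 58, 58, 58, 59, 59, 59, 57, 59, 56, 58, 57, 58, 58, 58, 58, 59, 59, 60, 58, 59, 59, 59, 59, 57, 61, 91, 137, 172, 181, 182, 182, 183, 184, 184, 183, 177, 174, 170, 170, 172, 175, 176, 176, 176, 176, 176, 173, 171, 172, 176, 179, 17
[... 2683 characters left out ...]
, 59, 60, 59, 58, 59, 60, 59, 59, 60, 59, 59, 59, 58, 64, 79, 93, 96, 94, 93, 91, 91, 108, 148, 178, 187, 186, 185, 184, 181, 179, 177, 177, 178, 179, 181]
180 [178, 179, 179, 181, 182, 181, 172, 146, 107, 91, 102, 117, 126, 128, 128, 130, 128, 120, 109, 98, 97, 101, 100, 96, 95, 93, 95, 94, 94, 95, 94, 94, 95, 94, 95, 95, 94, 95, 95, 95, 95, 95, 95, 94, 95, 94, 94, 95, 95, 95, 95, 95, 96, 95, 94, 94, 95, 95, 94, 95, 95, 95, 95, 96, 94, 95, 96, 96, 95, 95, 94, 95, 95, 95, 96, 94, 96, 95, 86, 69, 60, 58, 60, 59, 59, 60, 59, 59, 59, 60, 59, 60, 60, 59, 60, 59, 59, 70, 84, 94, 96, 93, 92, 89, 98, 132, 164, 180, 183, 183, 183, 182, 181, 179, 180, 184, 184, 181, 178, 178, 181, 184, 185, 182, 180]
```

Run:
```python
from h import *
np.set_printoptions(precision=4,suppress=True)
i,T,K,d=cam('wrist')
L={.169:[(101.4,20),(112.6,80),(120.6,120),(129,160),(137.6,200),(144.5,230)],.139:[(132.5,80),(140,120),(147.5,160),(155.7,200)],
.115:[(146.8,80),(153.8,120),(161.2,160),(168.7,200),(174.6,230)],.012:[(187.5,80),(193.3,120),(199.2,160),(205.2,200)]}
for z,q in L.items():
    P=np.array([at_z(u,z,T,K,d) for u in q]); f=np.polyfit(P[:,0],P[:,1],1); print(z,'yaw rack y-dir',np.arctan(f[0]),'y at x=.51',np.polyval(f,.51),'res',P[:,1]-np.polyval(f,P[:,0]))
# bin
c=lambda a:np.array(a)/1.25
for z,q in ((.07,[(456.7,140),(450,180),]),(.07,[(448.9,140),(442.6,180)]),(.07,[c((577,151)),c((556,267))])):
    print(np.array([at_z(u,z,T,K,d) for u in q]))
print('post end of slat',at_z(c((197,335)),.169,T,K,d), 'fullbin side top', at_z(c((185,68)),.117,T,K,d),at_z(c((330,74)),.125,T,K,d))
```

```text
0.169 yaw rack y-dir 0.10187339230541628 y at x=.51 0.26780445360428196 res [-0.      0.      0.     -0.      0.0001 -0.0001]
0.139 yaw rack y-dir 0.10118700311975945 y at x=.51 0.26840353843101566 res [ 0.     -0.0001  0.0001 -0.0001]
0.115 yaw rack y-dir 0.10257593970191507 y at x=.51 0.2676728675574049 res [ 0.      0.     -0.0001  0.      0.    ]
0.012 yaw rack y-dir 0.10018486876336626 y at x=.51 0.2684461633741416 res [ 0.0001 -0.0001 -0.0001  0.0001]
[[ 0.5483 -0.0688  0.07  ]
 [ 0.4985 -0.0697  0.07  ]]
[[ 0.5476 -0.0592  0.07  ]
 [ 0.4979 -0.0603  0.07  ]]
[[ 0.5711 -0.0706  0.07  ]
 [ 0.4537 -0.0714  0.07  ]]
post end of slat [0.4118 0.2533 0.169 ] fullbin side top [0.6165 0.2719 0.117 ] [0.6158 0.1555 0.125 ]
```

Run:
```python
from h import *
from plant import sense
s=sense(); print(s['eef_pos'],s['tcp_rot'],s['time_s'])
b=[.023,-1,0]
print(delta(basis(b,[0,0,-1]),[.513,-.0645,.13]),delta(basis(b,[0,0,-1]),[.513,-.0645,.042]))
```

```text
[0.49956283 0.09790216 0.28107626] [ 3.13937699e+00  9.02086204e-02 -7.96687384e-04] 3.1667
([0.0042, 0.1628, 0.1512], [0.0009, 0.0005, 0.0345]) ([0.0042, 0.1627, 0.2392], [0.0009, 0.0005, 0.0345])
```

Run:
```python
from h import *
from plant import sense,read_camera
np.set_printoptions(precision=5,suppress=True)
for k in range(8):
    s=sense(); print(s['eef_pos'],s['tcp_rot'],s['dq'].max(),s['q'])
    read_camera('wrist')
```

```text
[0.49956 0.0979  0.28108] [ 3.13938  0.09021 -0.0008 ] 0.008748464453839627 [ 0.03417  0.18249 -0.39708  1.86299  0.07915  1.11206 -1.90548]
[0.49959 0.09779 0.28112] [ 3.13945  0.08963 -0.00061] 0.0030623154059311866 [ 0.03445  0.18239 -0.39711  1.863    0.0791   1.11201 -1.90557]
[0.49965 0.09794 0.28122] [ 3.1396   0.08966 -0.00032] 0.0007909945766227516 [ 0.03448  0.18236 -0.39735  1.86283  0.07903  1.112   -1.90572]
[0.49969 0.09815 0.28127] [ 3.13975  0.09007 -0.00009] 0.003089897693412479 [ 0.03445  0.18239 -0.39765  1.86269  0.07898  1.11194 -1.90576]
[0.4997  0.09843 0.2813 ] [3.13989 0.09063 0.00001] 0.0003329113692682736 [ 0.03426  0.18245 -0.39795  1.86256  0.07892  1.11192 -1.90585]
[0.49972 0.09867 0.28135] [3.13991 0.09132 0.00013] 0.0014819652634541591 [ 0.03408  0.18251 -0.39824  1.86239  0.07899  1.11197 -1.9059 ]
[0.49976 0.09893 0.28136] [3.14003 0.09194 0.00019] 0.0017083363185693488 [ 0.03386  0.18265 -0.39847  1.86223  0.07897  1.11194 -1.90593]
[0.49976 0.09911 0.28137] [3.1401  0.09239 0.00021] 0.0027833650955477653 [ 0.0337   0.18271 -0.39864  1.86213  0.07894  1.11195 -1.90595]
```

```bash
cat > edges.py <<'E'
from h import *
def edge(g,r,c,lo,hi,sgn):  # subpixel crossing of steepest gradient near c
    x=np.arange(int(c)-4,int(c)+5); p=g[r-1:r+2,x].mean(0); dd=np.gradient(p)*sgn; dd=np.clip(dd,0,None)
    return (x*dd**2).sum()/(dd**2).sum()
def rack_fit(rows=range(70,205,15)):
    i,T,K,d=cam('wrist'); g=i.astype(float).mean(2)
    for z,A,s in ((.169,[(112.6,80),(137.6,200)],-1),(.139,[(132.5,80),(155.7,200)],1),(.115,[(146.8,80),(168.7,200)],-1),(.012,[(187.5,80),(205.2,200)],1)):
        P=np.array([at_z((edge(g,r,np.interp(r,[80,200],[A[0][0],A[1][0]],)if 80<=r<=200 else A[0][0]+(r-80)*(A[1][0]-A[0][0])/120,0,0,s),r),z,T,K,d) for r in rows])
        f=np.polyfit(P[:,0],P[:,1],1); print(z,f[0],np.polyval(f,.51),np.abs(P[:,1]-np.polyval(f,P[:,0])).max())
    for A,s in (([(456.7,140),(450,180)],1),([(448.9,140),(442.6,180)],1)):
        P=np.array([at_z((edge(g,r,A[0][0]+(r-140)*(A[1][0]-A[0][0])/40,0,0,s),r),.07,T,K,d) for r in range(130,206,5)])
        f=np.polyfit(P[:,0],P[:,1],1); print('bin front',f[0],np.polyval(f,.513),np.abs(P[:,1]-np.polyval(f,P[:,0])).max())
E
python3 -c "
from edges import *
rack_fit()
from plant import sense
s=sense(); print(s['eef_pos'],s['tcp_rot'])
b=[.023,-1,0]
print(delta(basis(b,[0,0,-1]),[.513,-.0645,.13]),delta(basis(b,[0,0,-1]),[.513,-.0645,.042]))
print(delta(basis(b,[0,0,-1]),[.513,-.0645,.042],basis([.06,-1,0],[0,0,-1]),[.5,.1,.2815]))
"
```

```text
0.169 0.10358845241215787 0.2691444503726047 2.681097480644601e-05
0.139 0.10370164689076977 0.2696386526505752 9.923914098747266e-05
0.115 0.104038899763134 0.26901289374058895 0.00011526178082332805
0.012 0.10355518846871796 0.26965135023861414 0.00017397668185592519
bin front 0.021706918840063802 -0.06842442118123224 0.00017007159632766167
bin front 0.024250883149139084 -0.058814492261865324 0.0001194244845719658
[0.49977135 0.09943043 0.28132252] [3.14011873e+00 9.33269521e-02 1.47940849e-04]
([0.0035, 0.1644, 0.1513], [0.0001, -0.0001, 0.0364]) ([0.0034, 0.1644, 0.2393], [0.0001, -0.0001, 0.0364])
([0.0031, 0.165, 0.2395], [0.0, 0.0, 0.0369])
```

Emit:
drive_tool(
  deltas=[
    {"xyz":[0.003,0.164,0.14],"rotation":[0,0,0.037],"claw":1},
    {"xyz":[0.003,0.164,0.14],"rotation":[0,0,0.037],"claw":1},
    {"xyz":[0.003,0.164,0.14],"rotation":[0,0,0.037],"claw":1},
    {"xyz":[0.003,0.164,0.14],"rotation":[0,0,0.037],"claw":1},
    {"xyz":[0.003,0.164,0.14],"rotation":[0,0,0.037],"claw":1},
    {"xyz":[0.003,0.164,0.14],"rotation":[0,0,0.037],"claw":1},
    {"xyz":[0.003,0.164,0.16],"rotation":[0,0,0.037],"claw":1},
    {"xyz":[0.003,0.164,0.18],"rotation":[0,0,0.037],"claw":1},
    {"xyz":[0.003,0.164,0.2],"rotation":[0,0,0.037],"claw":1},
    {"xyz":[0.003,0.164,0.22],"rotation":[0,0,0.037],"claw":1},
    {"xyz":[0.003,0.164,0.238],"rotation":[0,0,0.037],"claw":1},
    {"xyz":[0.003,0.164,0.238],"rotation":[0,0,0.037],"claw":1},
    {"xyz":[0.003,0.164,0.238],"rotation":[0,0,0.037],"claw":1},
    {"xyz":[0.003,0.164,0.238],"rotation":[0,0,0.037],"claw":1},
  ],
)

```text
time_s: 4.78
eef_pos: [0.5134, -0.0637, 0.0442]
tcp_rot: [-3.141, -0.036, -0.002]
force: [0.9, 0.9, 0.6]
gripper_width: 0.0853
grasp_force: 0.0
```

Run:
```python
from h import *
from plant import sense
s=sense(); print(s['eef_pos'],s['tcp_rot'])
i,T,K,d=cam('wrist')
cv2.imwrite('pics/w2.png',i[:,:,::-1])
```

```text
[ 0.5133737  -0.06367579  0.04424786] [-3.14135294e+00 -3.60437326e-02 -1.97231549e-03]
```

View pics/w2.png

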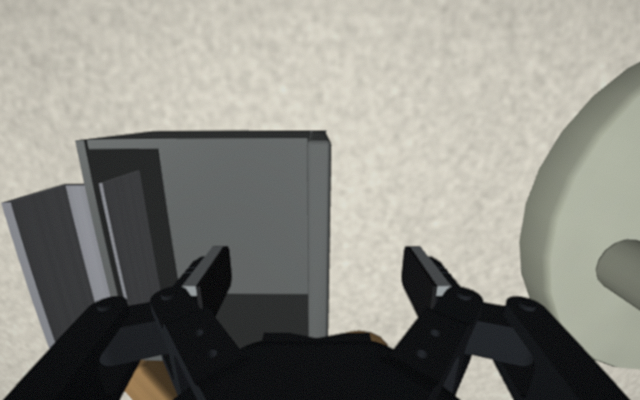

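The wrist picture shows the front wall (308–330) centred between the open fingers (230 and 405), so I close.

Emit:
drive_tool(
  deltas=[
    {"xyz":[0,0,0],"rotation":[0,0,0],"claw":0},
    {"xyz":[0,0,0],"rotation":[0,0,0],"claw":0},
    {"xyz":[0,0,0],"rotation":[0,0,0],"claw":0},
    {"xyz":[0,0,0],"rotation":[0,0,0],"claw":0},
    {"xyz":[0,0,0],"rotation":[0,0,0],"claw":0},
    {"xyz":[0,0,0],"rotation":[0,0,0],"claw":0},
    {"xyz":[0,0,0],"rotation":[0,0,0],"claw":0},
    {"xyz":[0,0,0],"rotation":[0,0,0],"claw":0},
    {"xyz":[0,0,0],"rotation":[0,0,0],"claw":0},
    {"xyz":[0,0,0],"rotation":[0,0,0],"claw":0},
  ],
)

```text
time_s: 5.67
eef_pos: [0.5127, -0.064, 0.0436]
tcp_rot: [3.141, 0.036, 0.001]
force: [-1.4, -0.4, 4.6]
gripper_width: 0.0089
grasp_force: 59.5
```

```bash
cat > plan.py <<'E'
import numpy as np,heapq
def box(x0,x1,z0,z1,s=1.):
    a=np.arange(x0,x1+.01,s);b=np.arange(z0,z1+.01,s)
    return np.r_[np.c_[a,0*a+z0],np.c_[a,0*a+z1],np.c_[0*b+x0,b],np.c_[0*b+x1,b]]
S=np.r_[box(-68,-55,60,64),box(-68,-64,60,90),box(-55,-51,0,64,2)]
slats=[(-6,0,12,115),(-6,0,139,169)]
def sdf(p):
    o=np.inf
    for a,b,c,d in slats:
        dx=np.abs(p[...,0]-(a+b)/2)-(b-a)/2; dz=np.abs(p[...,1]-(c+d)/2)-(d-c)/2
        o=np.minimum(o,np.hypot(np.maximum(dx,0),np.maximum(dz,0))+np.minimum(np.maximum(dx,dz),0))
    return o
# config: neck root point (bx=-55,bz=60) at (X,Z), tilt t
TH=np.arange(0,45.1,1.5); X=np.arange(-2,40.1,.75); Z=np.arange(105,140.1,.75)
C=np.empty((len(TH),len(X),len(Z)))
for i,t in enumerate(np.radians(TH)):
    q=S-[-55,60]; q=np.c_[np.cos(t)*q[:,0]-np.sin(t)*q[:,1],np.sin(t)*q[:,0]+np.cos(t)*q[:,1]]
    for j,x in enumerate(X): C[i,j]=sdf(q[None]+np.c_[0*Z+x,Z][:,None,:]).min(1)
i0=(26,len(X)-1,int(np.argmin(abs(Z-119)))); g=(0,int(np.argmin(abs(X-1.5))),int(np.argmin(abs(Z-115.75))))
print(C[i0],C[g])
D={i0:0};prev={};h=[(0,i0)]
while h:
    d,n=heapq.heappop(h)
    if n==g:break
    if d>D[n]:continue
    for m in np.ndindex(3,3,3):
        k=tuple(np.add(n,m)-1)
        if k==n or min(k)<0 or any(a>=b for a,b in zip(k,C.shape)) or C[k]<.1: continue
        st=np.abs(np.subtract(k,n)); e=d+(st[0]*1.2+np.hypot(st[1],st[2])*.75)*(1+ (4/(C[k]+.2))**2)
        if e<D.get(k,1e18): D[k]=e;prev[k]=n;heapq.heappush(h,(e,k))
p=[g]
while p[-1] in prev: p.append(prev[p[-1]])
p=p[::-1]; np.save('path.npy',[(TH[a],X[b],Z[c],C[a,b,c]) for a,b,c in p])
for a,b,c in p: print(TH[a],round(X[b],2),round(Z[c],2),round(C[a,b,c],2))
E
python3 plan.py
```

```text
11.945702911202904 0.5
39.0 40.0 119.25 11.95
40.5 40.0 119.25 11.92
42.0 40.0 119.25 11.97
42.0 39.25 118.5 11.76
42.0 38.5 117.75 11.64
42.0 37.75 117.0 11.61
42.0 37.0 117.0 11.11
42.0 36.25 117.0 10.61
42.0 35.5 117.0 10.11
42.0 34.75 117.0 9.6
42.0 34.0 117.0 9.11
42.0 33.25 117.0 8.6
42.0 32.5 117.0 8.11
42.0 31.75 117.0 7.6
42.0 31.0 117.0 7.13
42.0 30.25 117.0 6.71
42.0 29.5 117.0 6.35
42.0 28.75 117.0 6.06
42.0 28.0 117.0 5.86
42.0 27.25 117.0 5.75
42.0 26.5 117.0 5.73
42.0 25.75 117.0 5.73
42.0 25.0 117.0 5.73
42.0 24.25 117.0 5.73
42.0 23.5 117.0 5.73
42.0 22.75 117.0 5.25
42.0 22.0 117.75 4.98
42.0 21.25 117.75 4.64
42.0 20.5 118.5 4.24
42.0 19.75 118.5 4.04
42.0 19.0 119.25 3.9
42.0 18.25 120.0 3.71
42.0 17.5 120.75 3.76
42.0 16.75 121.5 3.81
42.0 16.0 122.25 3.76
42.0 15.25 123.0 3.7
42.0 14.5 123.75 3.64
42.0 13.75 124.5 3.58
42.0 13.0 125.25 3.52
42.0 12.25 126.0 3.46
42.0 11.5 126.75 3.56
42.0 10.75 127.5 3.95
42.0 10.0 128.25 4.31
42.0 9.25 128.25 4.55
40.5 8.5 128.25 4.81
39.0 7.75 128.25 5.07
37.5 7.0 128.25 5.25
37.5 6.25 128.25 5.34
36.0 5.5 128.25 5.61
34.5 4.75 128.25 5.89
33.0 4.75 128.25 5.84
31.5 4.0 127.5 5.81
30.0 4.0 127.5 6.09
28.5 4.0 127.5 5.7
27.0 3.25 126.75 6.3
25.5 2.5 126.0 6.28
24.0 2.5 126.0 6.53
22.5 2.5 125.25 6.22
21.0 2.5 125.25 5.99
21.0 2.5 124.5 5.74
19.5 2.5 124.5 5.53
18.0 2.5 124.5 5.32
18.0 2.5 123.75 5.1
16.5 2.5 123.75 4.89
16.5 2.5 123.0 4.77
15.0 2.5 123.0 4.58
13.5 2.5 123.0 4.37
13.5 2.5 122.25 4.15
12.0 2.5 122.25 3.99
12.0 2.5 121.5 3.8
12.0 2.5 120.75 3.75
10.5 2.5 120.75 3.59
9.0 2.5 120.75 3.44
9.0 2.5 120.0 3.3
7.5 2.5 120.0 3.05
7.5 2.5 119.25 3.04
6.0 2.5 119.25 2.65
6.0 2.5 118.5 2.6
4.5 2.5 118.5 2.14
4.5 1.75 117.75 2.05
3.0 1.75 117.75 1.96
1.5 1.75 117.75 1.82
1.5 1.75 117.0 1.8
0.0 1.75 117.0 1.25
0.0 1.75 116.25 1.25
0.0 1.75 115.5 0.5
```

```bash
cat >> h.py <<'E'
O=np.array([.5805,.2767,0]);PH=.1035
EY=np.array([np.cos(PH),np.sin(PH),0]);EX=np.array([np.sin(PH),-np.cos(PH),0]);EZ=np.array([0,0,1.])
def binpose(th,x,z,y=-72,a=105,b=-16.4):
    t=np.radians(th);c,s=np.cos(t),np.sin(t)
    return basis(c*EX+s*EZ,s*EX-c*EZ),O+(EX*(x+c*a-s*b)+EY*y+EZ*(z+s*a+c*b))/1000
E
python3 - <<'E'
from h import *
R1=basis([.023,-1,0],[0,0,-1])
for w in ((42,90,117),(42,60,117)): print(binpose(*w)[1],delta(*binpose(*w),R1,[.5127,-.064,.0436]))
E
```

```text
[0.52737915 0.09121526 0.17507114] ([0.0182, -0.1548, -0.1315], [-0.7326, 0.0295, -0.0769])
[0.52427969 0.12105472 0.17507114] ([0.0158, -0.1847, -0.1315], [-0.7326, 0.0295, -0.0769])
```

Emit:
drive_tool(
  deltas=[
    {"xyz":[0,0,-0.04],"rotation":[0,0,0],"claw":0},
    {"xyz":[0,0,-0.08],"rotation":[0,0,0],"claw":0},
    {"xyz":[0,0,-0.12],"rotation":[0,0,0],"claw":0},
    {"xyz":[0.003,-0.02,-0.1315],"rotation":[-0.1,0.004,-0.01],"claw":0},
    {"xyz":[0.006,-0.05,-0.1315],"rotation":[-0.2,0.008,-0.021],"claw":0},
    {"xyz":[0.009,-0.08,-0.1315],"rotation":[-0.3,0.012,-0.031],"claw":0},
    {"xyz":[0.012,-0.1,-0.1315],"rotation":[-0.4,0.016,-0.042],"claw":0},
    {"xyz":[0.015,-0.12,-0.1315],"rotation":[-0.5,0.02,-0.053],"claw":0},
    {"xyz":[0.017,-0.14,-0.1315],"rotation":[-0.6,0.024,-0.063],"claw":0},
    {"xyz":[0.018,-0.155,-0.1315],"rotation":[-0.7,0.028,-0.073],"claw":0},
    {"xyz":[0.018,-0.155,-0.1315],"rotation":[-0.7326,0.0295,-0.077],"claw":0},
    {"xyz":[0.018,-0.155,-0.1315],"rotation":[-0.7326,0.0295,-0.077],"claw":0},
    {"xyz":[0.018,-0.155,-0.1315],"rotation":[-0.7326,0.0295,-0.077],"claw":0},
    {"xyz":[0.018,-0.155,-0.1315],"rotation":[-0.7326,0.0295,-0.077],"claw":0},
    {"xyz":[0.018,-0.155,-0.1315],"rotation":[-0.7326,0.0295,-0.077],"claw":0},
    {"xyz":[0.018,-0.155,-0.1315],"rotation":[-0.7326,0.0295,-0.077],"claw":0},
    {"xyz":[0.018,-0.155,-0.1315],"rotation":[-0.7326,0.0295,-0.077],"claw":0},
    {"xyz":[0.018,-0.155,-0.1315],"rotation":[-0.7326,0.0295,-0.077],"claw":0},
  ],
)

```text
time_s: 7.17
eef_pos: [0.5272, 0.0907, 0.1752]
tcp_rot: [2.407, 0.122, 0.048]
force: [1.1, 0.9, -2.8]
gripper_width: 0.009
grasp_force: 59.8
```

Run:
```python
from h import *
from plant import sense
s=sense(); Rt,p=binpose(42,90,117)
print(s['eef_pos']-p,R.from_matrix(R.from_rotvec(s['tcp_rot']).as_matrix().T@Rt).as_rotvec(),s['q'],s['gripper_width'])
i,*_=cam('scene'); j,*_=cam('wrist')
a=cv2.resize(i[100:300,270:540],None,fx=1.9,fy=1.9,interpolation=cv2.INTER_CUBIC); b=cv2.resize(j,(400,250))
m=np.zeros((a.shape[0],800,3),np.uint8); m[:,:a.shape[1]]=a; m=np.zeros((600,600,3),np.uint8); m[:a.shape[0],:a.shape[1]]=a; m[382:382+218,:349]=cv2.resize(j,(349,218))
cv2.imwrite('pics/m3.png',m[:,:,::-1])
```

```text
[-0.00017844 -0.00049934  0.00017101] [-0.00051695  0.00053179 -0.00169231] [-0.47089138  0.51808691 -0.23853213  1.86256038  0.72227994  1.34186714
 -2.55501911] 0.008971052574808699
```

View pics/m3.png

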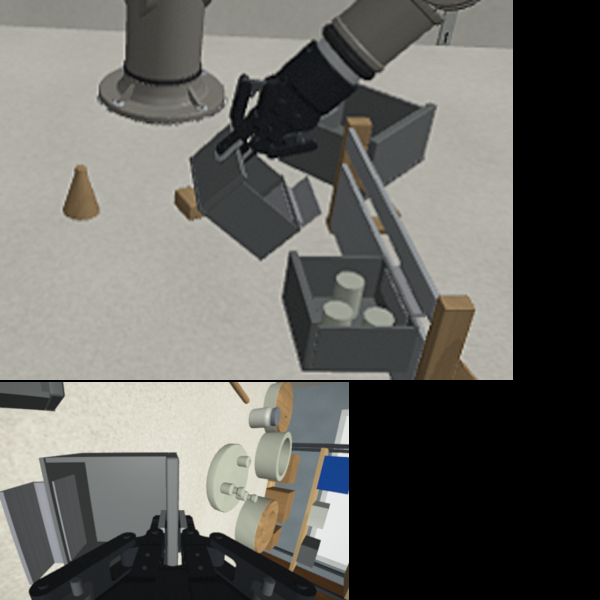

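The montage shows the bin held by its front wall and tilted front-up. Its tongue, at crop (305,200), points at the free part of the groove, right of the robot-side post at (345,170). The wrist inset shows the bin square in the fingers.

Run:
```python
from h import *
A=binpose(42,90,117)
for w in ((42,60,117),(42,23,117.3),(42,19,119.5),(42,10,128.2)): print(w,delta(*binpose(*w),*A))
```

```text
(42, 60, 117) ([0.0, -0.0223, -0.0201], [0.0, 0.0, 0.0])
(42, 23, 117.3) ([0.0, -0.0496, -0.0451], [0.0, 0.0, 0.0])
(42, 19, 119.5) ([0.0, -0.0511, -0.0494], [0.0, 0.0, 0.0])
(42, 10, 128.2) ([0.0, -0.052, -0.0619], [0.0, 0.0, 0.0])
```

Emit:
drive_tool(
  deltas=[
    {"xyz":[0,-0.011,-0.01],"rotation":[0,0,0],"claw":0},
    {"xyz":[0,-0.0223,-0.0201],"rotation":[0,0,0],"claw":0},
    {"xyz":[0,-0.032,-0.029],"rotation":[0,0,0],"claw":0},
    {"xyz":[0,-0.04,-0.036],"rotation":[0,0,0],"claw":0},
    {"xyz":[0,-0.045,-0.041],"rotation":[0,0,0],"claw":0},
    {"xyz":[0,-0.0496,-0.0451],"rotation":[0,0,0],"claw":0},
    {"xyz":[0,-0.0496,-0.0451],"rotation":[0,0,0],"claw":0},
    {"xyz":[0,-0.0496,-0.0451],"rotation":[0,0,0],"claw":0},
    {"xyz":[0,-0.0496,-0.0451],"rotation":[0,0,0],"claw":0},
    {"xyz":[0,-0.0496,-0.0451],"rotation":[0,0,0],"claw":0},
  ],
)

```text
time_s: 8.1
eef_pos: [0.5202, 0.1572, 0.1752]
tcp_rot: [2.405, 0.123, 0.047]
force: [0.0, -1.1, -2.2]
gripper_width: 0.0091
grasp_force: 59.7
```

Run:
```python
from h import *
from plant import sense
np.set_printoptions(precision=4,suppress=True)
s=sense(); Rt,p=binpose(42,23,117.3)
print(s['eef_pos']-p,s['q'],s['force'])
i,*_=cam('scene'); j,*_=cam('side')
a=cv2.resize(i[150:270,370:500],(520,480),interpolation=cv2.INTER_CUBIC)
cv2.imwrite('pics/m4.png',a[:,:,::-1]); cv2.imwrite('pics/s4.png',cv2.resize(j[170:310,130:280],(600,560),interpolation=cv2.INTER_CUBIC)[:,:,::-1])
```

```text
[-0.0003 -0.0006 -0.0002] [-0.5503  0.5642 -0.2636  1.7829  0.6814  1.4157 -2.6028] [ 0.0334 -1.1396 -2.2171]
```

View pics/s4.png

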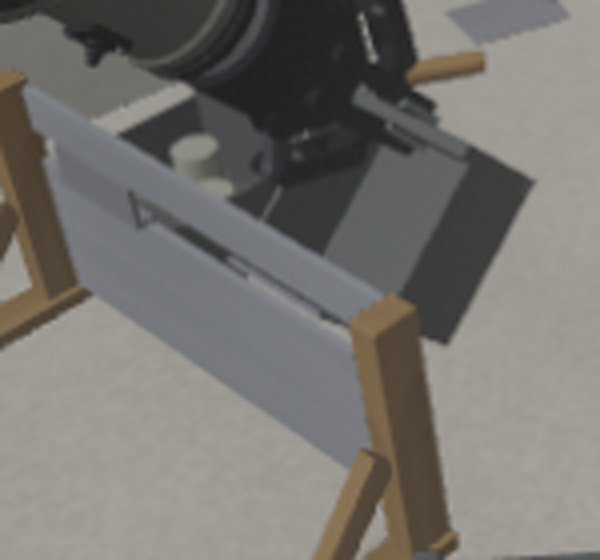

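The side crop shows the plate's top edge in the groove near (250–335,265–318), clear of both slats and of the full bin. The force is only the weight, so I carry on.

Run:
```python
from h import *
A=binpose(42,23,117.3)
for w in ((42,19,119.5),(42,15,123.3),(42,10,128.2),(40,8.5,128.2),(37,6.6,128.2),(34,4.7,128.2),(29,3.8,127.3),(24,2.5,126)): print(w,delta(*binpose(*w),*A))
```

```text
(42, 19, 119.5) ([-0.0, -0.0015, -0.0043], [0.0, 0.0, 0.0])
(42, 15, 123.3) ([0.0, -0.0019, -0.0098], [0.0, 0.0, 0.0])
(42, 10, 128.2) ([-0.0, -0.0024, -0.0168], [0.0, 0.0, 0.0])
(40, 8.5, 128.2) ([-0.0, -0.0041, -0.0141], [0.0349, -0.0, 0.0])
(37, 6.6, 128.2) ([0.0, -0.0067, -0.01], [0.0873, -0.0, 0.0])
(34, 4.7, 128.2) ([-0.0, -0.0096, -0.0059], [0.1396, -0.0, 0.0])
(29, 3.8, 127.3) ([-0.0, -0.014, 0.0029], [0.2269, 0.0, 0.0])
(24, 2.5, 126) ([-0.0, -0.0196, 0.0115], [0.3142, -0.0, 0.0])
```

Emit:
drive_tool(
  deltas=[
    {"xyz":[0,-0.0015,-0.0043],"rotation":[0,0,0],"claw":0},
    {"xyz":[0,-0.0019,-0.0098],"rotation":[0,0,0],"claw":0},
    {"xyz":[0,-0.0024,-0.0168],"rotation":[0,0,0],"claw":0},
    {"xyz":[0,-0.0024,-0.0168],"rotation":[0,0,0],"claw":0},
    {"xyz":[0,-0.0024,-0.0168],"rotation":[0,0,0],"claw":0},
    {"xyz":[0,-0.0024,-0.0168],"rotation":[0,0,0],"claw":0},
  ],
)

```text
time_s: 8.7
eef_pos: [0.5188, 0.1712, 0.1861]
tcp_rot: [2.406, 0.125, 0.048]
force: [-0.1, -0.0, -3.0]
gripper_width: 0.0088
grasp_force: 59.7
```

Emit:
drive_tool(
  deltas=[
    {"xyz":[0,-0.0017,0.0027],"rotation":[0.035,0,0],"claw":0},
    {"xyz":[0,-0.0043,0.0068],"rotation":[0.087,0,0],"claw":0},
    {"xyz":[0,-0.0072,0.0109],"rotation":[0.14,0,0],"claw":0},
    {"xyz":[0,-0.0116,0.0197],"rotation":[0.227,0,0],"claw":0},
    {"xyz":[0,-0.0172,0.0283],"rotation":[0.314,0,0],"claw":0},
    {"xyz":[0,-0.0172,0.0283],"rotation":[0.314,0,0],"claw":0},
    {"xyz":[0,-0.0172,0.0283],"rotation":[0.314,0,0],"claw":0},
    {"xyz":[0,-0.0172,0.0283],"rotation":[0.314,0,0],"claw":0},
  ],
)

```text
time_s: 9.37
eef_pos: [0.5192, 0.1655, 0.1537]
tcp_rot: [2.718, 0.141, 0.03]
force: [-0.2, 0.4, -2.1]
gripper_width: 0.0089
grasp_force: 59.8
```

Run:
```python
from h import *
from plant import sense
np.set_printoptions(precision=4,suppress=True)
s=sense(); A=binpose(24,2.5,126)
print(s['eef_pos']-A[1],R.from_matrix(R.from_rotvec(s['tcp_rot']).as_matrix().T@A[0]).as_rotvec(),s['q'],s['force'],s['moment'])
for w in ((18,2.3,124),(12,2.2,121.5),(6,2,119),(3,1.75,117.7),(0,1.5,116)): print(w,delta(*binpose(*w),*A))
```

```text
[-0.0005  0.0007 -0.0001] [0.0019 0.0002 0.0006] [-0.3857  0.4759 -0.3287  1.8479  0.5438  1.156  -2.4681] [-0.1596  0.3984 -2.0703] [ 0.6276  0.0644 -0.0264]
(18, 2.3, 124) ([-0.0, -0.0033, 0.0126], [0.1047, 0.0, -0.0])
(12, 2.2, 121.5) ([-0.0, -0.0078, 0.0255], [0.2094, -0.0, -0.0])
(6, 2, 119) ([-0.0, -0.0135, 0.0378], [0.3142, 0.0, -0.0])
(3, 1.75, 117.7) ([-0.0, -0.0169, 0.0438], [0.3665, -0.0, -0.0])
(0, 1.5, 116) ([0.0, -0.0207, 0.05], [0.4189, -0.0, -0.0])
```

No contact so far. I rotate down to 3 degrees.

Emit:
drive_tool(
  deltas=[
    {"xyz":[0,-0.0033,0.0126],"rotation":[0.105,0,0],"claw":0},
    {"xyz":[0,-0.0078,0.0255],"rotation":[0.209,0,0],"claw":0},
    {"xyz":[0,-0.0135,0.0378],"rotation":[0.314,0,0],"claw":0},
    {"xyz":[0,-0.0169,0.0438],"rotation":[0.3665,0,0],"claw":0},
    {"xyz":[0,-0.0169,0.0438],"rotation":[0.3665,0,0],"claw":0},
    {"xyz":[0,-0.0169,0.0438],"rotation":[0.3665,0,0],"claw":0},
    {"xyz":[0,-0.0169,0.0438],"rotation":[0.3665,0,0],"claw":0},
    {"xyz":[0,-0.0169,0.0438],"rotation":[0.3665,0,0],"claw":0},
  ],
)

```text
time_s: 10.03
eef_pos: [0.5194, 0.1626, 0.1067]
tcp_rot: [3.081, 0.163, 0.002]
force: [1.2, -6.5, -2.8]
gripper_width: 0.009
grasp_force: 60.9
```

Run:
```python
from h import *
from plant import sense
np.set_printoptions(precision=4,suppress=True)
s=sense(); A=binpose(3,1.75,117.7)
print(s['eef_pos']-A[1],R.from_matrix(R.from_rotvec(s['tcp_rot']).as_matrix().T@A[0]).as_rotvec(),s['force'],s['moment'])
for w in ((0,1.5,116.5),(0,1.5,115),(0,1.5,114)): print(w,delta(*binpose(*w),*A))
```

```text
[-0.0006  0.0002 -0.0002] [0.0044 0.0013 0.0021] [ 1.1567 -6.5493 -2.7571] [-1.4347 -0.1765 -0.1014]
(0, 1.5, 116.5) ([0.0, -0.0013, 0.0067], [0.0524, 0.0, -0.0])
(0, 1.5, 115) ([0.0, -0.0014, 0.0082], [0.0524, 0.0, -0.0])
(0, 1.5, 114) ([0.0, -0.0014, 0.0092], [0.0524, 0.0, -0.0])
```

Emit:
drive_tool(
  deltas=[
    {"xyz":[0,0.0018,0],"rotation":[0,0,0],"claw":0},
    {"xyz":[0,0.0012,0.003],"rotation":[0.026,0,0],"claw":0},
    {"xyz":[0,0.0005,0.0067],"rotation":[0.052,0,0],"claw":0},
    {"xyz":[0,0.0005,0.0067],"rotation":[0.052,0,0],"claw":0},
    {"xyz":[0,0.0005,0.0067],"rotation":[0.052,0,0],"claw":0},
    {"xyz":[0,0.0005,0.0067],"rotation":[0.052,0,0],"claw":0},
  ],
)

```text
time_s: 10.53
eef_pos: [0.5195, 0.1631, 0.1002]
tcp_rot: [3.136, 0.166, 0.0]
force: [-0.3, -1.1, -3.3]
gripper_width: 0.0087
grasp_force: 61.0
```

Emit:
drive_tool(
  deltas=[
    {"xyz":[0,0,0.001],"rotation":[0,0,0],"claw":0},
    {"xyz":[0,0,0.002],"rotation":[0,0,0],"claw":0},
    {"xyz":[0,0,0.002],"rotation":[0,0,0],"claw":0},
    {"xyz":[0,0,0.002],"rotation":[0,0,0],"claw":0},
    {"xyz":[0,0,0.002],"rotation":[0,0,0],"claw":0},
  ],
)

```text
time_s: 10.95
eef_pos: [0.52, 0.1629, 0.0983]
tcp_rot: [-3.137, -0.164, -0.002]
force: [-1.1, 1.4, 0.1]
gripper_width: 0.0092
grasp_force: 61.5
```

Emit:
drive_tool(
  deltas=[
    {"xyz":[0,0,0.001],"rotation":[0,0,0],"claw":0},
    {"xyz":[0,0,0.001],"rotation":[0,0,0],"claw":0},
    {"xyz":[0,0,0.001],"rotation":[0,0,0],"claw":0},
  ],
)

```text
time_s: 11.2
eef_pos: [0.5201, 0.1625, 0.0975]
tcp_rot: [-3.137, -0.163, -0.002]
force: [-1.5, 1.5, 4.4]
gripper_width: 0.0087
grasp_force: 62.3
```

Run:
```python
from h import *
from plant import sense
s=sense(); print(s['force'],s['moment'],s['eef_pos'],s['tcp_rot'])
i,*_=cam('scene'); j,*_=cam('side')
m=np.hstack([cv2.resize(i[150:310,400:520],(400,533),interpolation=cv2.INTER_CUBIC),cv2.resize(j[170:330,130:250],(400,533),interpolation=cv2.INTER_CUBIC)])
cv2.imwrite('pics/m5.png',m[:,:,::-1])
```

```text
[-1.45826197  1.46581834  4.42450024] [0.79765246 0.42328569 0.04530586] [0.52009521 0.16253134 0.09748224] [-3.13689242e+00 -1.62602392e-01 -1.66288794e-03]
```

View pics/m5.png

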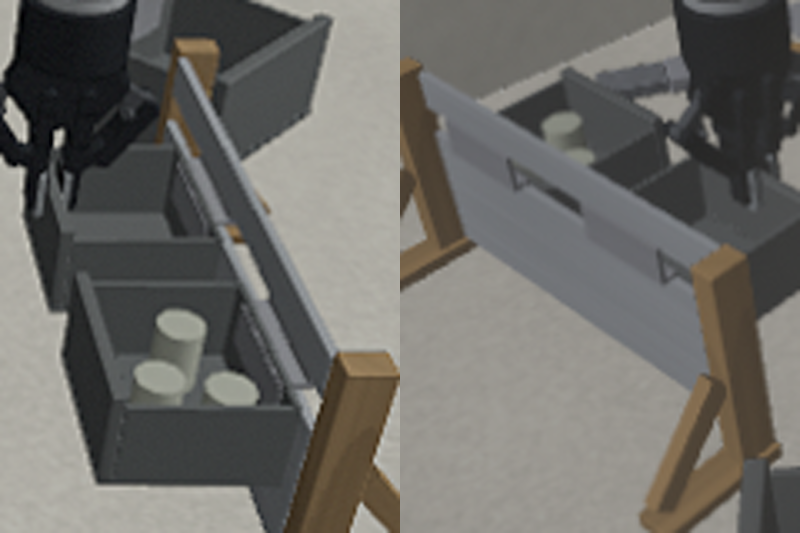

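The montage shows the new bin level beside the full bin. In the side view its plate is behind the upper slat at (585–665,225–265), on the slat like the other bin's plate. The bin is seated, so I let go.

Emit:
drive_tool(
  deltas=[
    {"xyz":[0,0,0],"rotation":[0,0,0],"claw":0.5},
    {"xyz":[0,0,0],"rotation":[0,0,0],"claw":0.5},
    {"xyz":[0,0,0],"rotation":[0,0,0],"claw":0.5},
    {"xyz":[0,0,0],"rotation":[0,0,0],"claw":0.5},
    {"xyz":[0,0,0],"rotation":[0,0,0],"claw":0.5},
    {"xyz":[0,0,-0.01],"rotation":[0,0,0],"claw":0.5},
    {"xyz":[0,0,-0.03],"rotation":[0,0,0],"claw":0.5},
    {"xyz":[0,0,-0.06],"rotation":[0,0,0],"claw":0.5},
    {"xyz":[0,0,-0.1],"rotation":[0,0,0],"claw":0.5},
    {"xyz":[0,0,-0.14],"rotation":[0,0,0],"claw":0.5},
    {"xyz":[0,0,-0.16],"rotation":[0,0,0],"claw":0.5},
    {"xyz":[0,0,-0.16],"rotation":[0,0,0],"claw":0.5},
  ],
)

```text
time_s: 12.3
eef_pos: [0.5224, 0.1634, 0.2633]
tcp_rot: [-3.135, -0.162, -0.015]
force: [0.2, -0.4, -0.0]
gripper_width: 0.0429
grasp_force: 0.0
```

Run:
```python
from h import *
from plant import sense
s=sense(); print(s['q'])
cv2.imwrite('pics/w6.png',cam('wrist')[0][:,:,::-1])
print(delta(basis([0,-1,0],[0,0,-1]),[.53,-.34,.25]))
```

```text
[-2.12314938e-04  2.72877685e-01 -5.01089976e-01  1.80552638e+00
  1.49126711e-01  1.09020363e+00 -2.02105803e+00]
([-0.0431, 0.5009, 0.0099], [-0.0008, -0.006, 0.1033])
```

View pics/w6.png

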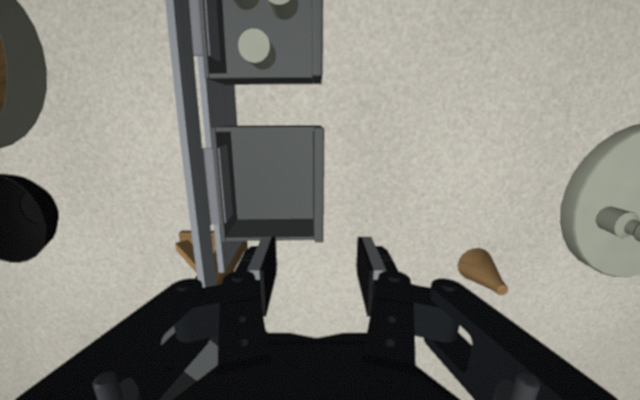

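The wrist picture shows the hung bin at (270,185), level and parallel with the full bin at (265,40) and behind the upper slat. The fingers are clear. Next is the broken plug.

Emit:
drive_tool(
  deltas=[
    {"xyz":[-0.043,0.501,0.01],"rotation":[0,0,0.103],"claw":1},
    {"xyz":[-0.043,0.501,0.01],"rotation":[0,0,0.103],"claw":1},
    {"xyz":[-0.043,0.501,0.01],"rotation":[0,0,0.103],"claw":1},
    {"xyz":[-0.043,0.501,0.01],"rotation":[0,0,0.103],"claw":1},
    {"xyz":[-0.043,0.501,0.01],"rotation":[0,0,0.103],"claw":1},
    {"xyz":[-0.043,0.501,0.01],"rotation":[0,0,0.103],"claw":1},
    {"xyz":[-0.043,0.501,0.01],"rotation":[0,0,0.103],"claw":1},
    {"xyz":[-0.043,0.501,0.01],"rotation":[0,0,0.103],"claw":1},
    {"xyz":[-0.043,0.501,0.01],"rotation":[0,0,0.103],"claw":1},
    {"xyz":[-0.043,0.501,0.01],"rotation":[0,0,0.103],"claw":1},
    {"xyz":[-0.043,0.501,0.01],"rotation":[0,0,0.103],"claw":1},
    {"xyz":[-0.043,0.501,0.01],"rotation":[0,0,0.103],"claw":1},
    {"xyz":[-0.043,0.501,0.01],"rotation":[0,0,0.103],"claw":1},
    {"xyz":[-0.043,0.501,0.01],"rotation":[0,0,0.103],"claw":1},
    {"xyz":[-0.043,0.501,0.01],"rotation":[0,0,0.103],"claw":1},
    {"xyz":[-0.043,0.501,0.01],"rotation":[0,0,0.103],"claw":1},
    {"xyz":[-0.043,0.501,0.01],"rotation":[0,0,0.103],"claw":1},
    {"xyz":[-0.043,0.501,0.01],"rotation":[0,0,0.103],"claw":1},
    {"xyz":[-0.043,0.501,0.01],"rotation":[0,0,0.103],"claw":1},
    {"xyz":[-0.043,0.501,0.01],"rotation":[0,0,0.103],"claw":1},
  ],
)

```text
time_s: 14.02
eef_pos: [0.5289, -0.3403, 0.2474]
tcp_rot: [3.141, 0.002, 0.0]
force: [0.1, -0.2, 0.6]
gripper_width: 0.0854
grasp_force: 0.0
```

Run:
```python
from h import *
from plant import sense,models
s=sense(); print(s['eef_pos'],s['tcp_rot'])
for n in ('wrist','scene'):
    i,T,K,d=cam(n)
    for l in ('broken_plug','sound_plug0'):
        for m in models.regions_of(n,l)[:4]:
            ys,xs=np.nonzero(m['pixels'])
            print(n,l,round(m['score'],2),m['pixel'],len(xs),(xs.min(),xs.max(),ys.min(),ys.max()),at_z((xs.mean(),ys.mean()),.051,T,K,d).round(4),at_z(((xs.min()+xs.max())/2,(ys.min()+ys.max())/2),.051,T,K,d).round(4))
```

```text
[ 0.52885838 -0.34026676  0.24735836] [3.14097883e+00 2.20833973e-03 2.72943192e-04]
wrist broken_plug 0.9 [316.2, 123.2] 901 (np.int64(300), np.int64(333), np.int64(109), np.int64(142)) [ 0.5847 -0.3401  0.051 ] [ 0.5846 -0.34    0.051 ]
wrist sound_plug0 0.61 [343.7, 231.9] 1062 (np.int64(328), np.int64(357), np.int64(207), np.int64(251)) [ 0.4582 -0.3732  0.051 ] [ 0.4581 -0.3729  0.051 ]
wrist sound_plug0 0.58 [245.6, 200.2] 1179 (np.int64(226), np.int64(265), np.int64(180), np.int64(221)) [ 0.4952 -0.2528  0.051 ] [ 0.4953 -0.2533  0.051 ]
scene broken_plug 0.58 [202.7, 231.7] 244 (np.int64(195), np.int64(210), np.int64(223), np.int64(241)) [ 0.5907 -0.3386  0.051 ] [ 0.5913 -0.3396  0.051 ]
scene sound_plug0 0.87 [247.5, 207.4] 341 (np.int64(239), np.int64(253), np.int64(196), np.int64(223)) [ 0.4873 -0.2613  0.051 ] [ 0.4858 -0.2603  0.051 ]
```

Run:
```python
from h import *
from plant import sense,models
for k in range(2):
    s=sense(); i,T,K,d=cam('wrist'); m=models.regions_of('wrist','broken_plug')[0]['pixels']; ys,xs=np.nonzero(m)
    print(s['eef_pos'],s['tcp_rot'],at_z(((xs.min()+xs.max())/2,(ys.min()+ys.max())/2),.058,T,K,d))
s=sense();Rt=basis([0,-1,0],[0,0,-1])
print(s['q'],delta(Rt,[.585,-.34,.12]),delta(Rt,[.585,-.34,.034]))
```

```text
[ 0.52867251 -0.34088513  0.24720439] [3.14104601e+00 5.83494240e-04 7.30995661e-05] [ 0.58474856 -0.3411693   0.058     ]
[ 0.52866524 -0.34094644  0.24718432] [3.14103992e+00 4.53130861e-04 4.25763010e-05] [ 0.58528122 -0.34012359  0.058     ]
[ 0.63562394  0.3984245  -0.21627337  1.64209107  0.09356684  1.11090562
 -1.17629676] ([0.0563, -0.001, 0.1272], [0.0005, -0.0001, 0.0003]) ([0.0563, -0.001, 0.2132], [0.0005, -0.0001, 0.0003])
```

Emit:
drive_tool(
  deltas=[
    {"xyz":[0.0563,0,0.05],"rotation":[0,0,0],"claw":1},
    {"xyz":[0.0563,0,0.09],"rotation":[0,0,0],"claw":1},
    {"xyz":[0.0563,0,0.12],"rotation":[0,0,0],"claw":1},
    {"xyz":[0.0563,0,0.12],"rotation":[0,0,0],"claw":1},
    {"xyz":[0.0563,0,0.14],"rotation":[0,0,0],"claw":1},
    {"xyz":[0.0563,0,0.165],"rotation":[0,0,0],"claw":1},
    {"xyz":[0.0563,0,0.19],"rotation":[0,0,0],"claw":1},
    {"xyz":[0.0563,0,0.205],"rotation":[0,0,0],"claw":1},
    {"xyz":[0.0563,0,0.213],"rotation":[0,0,0],"claw":1},
    {"xyz":[0.0563,0,0.213],"rotation":[0,0,0],"claw":1},
    {"xyz":[0.0563,0,0.213],"rotation":[0,0,0],"claw":1},
    {"xyz":[0.0563,0,0.213],"rotation":[0,0,0],"claw":1},
  ],
)

```text
time_s: 15.52
eef_pos: [0.5861, -0.3416, 0.036]
tcp_rot: [3.14, 0.0, 0.004]
force: [0.6, 0.4, 0.1]
gripper_width: 0.0856
grasp_force: 0.0
```

Emit:
drive_tool(
  deltas=[
    {"xyz":[0,0,0.001],"rotation":[0,0,0],"claw":0.2},
    {"xyz":[0,0,0.001],"rotation":[0,0,0],"claw":0.2},
    {"xyz":[0,0,0.001],"rotation":[0,0,0],"claw":0.2},
    {"xyz":[0,0,0.001],"rotation":[0,0,0],"claw":0.2},
    {"xyz":[0,0,0.001],"rotation":[0,0,0],"claw":0.2},
    {"xyz":[0,0,0.001],"rotation":[0,0,0],"claw":0.2},
    {"xyz":[0,0,0.001],"rotation":[0,0,0],"claw":0.2},
    {"xyz":[0,0,0.001],"rotation":[0,0,0],"claw":0.2},
  ],
)

```text
time_s: 16.18
eef_pos: [0.5855, -0.3411, 0.0339]
tcp_rot: [3.141, 0.001, 0.001]
force: [-0.5, 0.5, 5.8]
gripper_width: 0.0348
grasp_force: 60.1
```

Emit:
drive_tool(
  deltas=[
    {"xyz":[0,0,-0.03],"rotation":[0,0,0],"claw":0.2},
    {"xyz":[0,0,-0.07],"rotation":[0,0,0],"claw":0.2},
    {"xyz":[0,0,-0.11],"rotation":[0,0,0],"claw":0.2},
    {"xyz":[0,0,-0.15],"rotation":[0,0,0],"claw":0.2},
    {"xyz":[0,0,-0.19],"rotation":[0,0,0],"claw":0.2},
    {"xyz":[0,0,-0.22],"rotation":[0,0,0],"claw":0.2},
    {"xyz":[0,0,-0.22],"rotation":[0,0,0],"claw":0.2},
    {"xyz":[0,0,-0.22],"rotation":[0,0,0],"claw":0.2},
  ],
)

```text
time_s: 16.85
eef_pos: [0.5859, -0.3413, 0.2554]
tcp_rot: [3.139, 0.0, 0.006]
force: [0.0, -0.1, -0.8]
gripper_width: 0.0347
grasp_force: 60.0
```

Run:
```python
from h import *
from plant import sense
s=sense();print(s['eef_pos'],s['gripper_width'],s['grasp_force'],s['q'])
p=O+EX*.059-EY*.072; Rt=basis(EY,[0,0,-1]); print(p)
for z in (.27,): print(delta(Rt,p+[0,0,z]))
```

```text
[ 0.58587147 -0.34131573  0.25536506] 0.03470068580774157 59.98671289882623 [ 0.58527265  0.47158755 -0.21509579  1.51129737  0.10668128  1.16579975
 -1.21918529]
[0.5149809  0.21057703 0.        ]
([-0.0707, -0.5519, -0.0163], [0.0049, -0.0007, -1.674])
```

Emit:
drive_tool(
  deltas=[
    {"xyz":[-0.004,-0.03,-0.005],"rotation":[0,0,-0.1],"claw":0.2},
    {"xyz":[-0.008,-0.065,-0.01],"rotation":[0,0,-0.2],"claw":0.2},
    {"xyz":[-0.013,-0.1,-0.015],"rotation":[0,0,-0.31],"claw":0.2},
    {"xyz":[-0.018,-0.135,-0.015],"rotation":[0,0,-0.42],"claw":0.2},
    {"xyz":[-0.022,-0.17,-0.015],"rotation":[0,0,-0.53],"claw":0.2},
    {"xyz":[-0.027,-0.205,-0.015],"rotation":[0,0,-0.64],"claw":0.2},
    {"xyz":[-0.031,-0.24,-0.015],"rotation":[0,0,-0.75],"claw":0.2},
    {"xyz":[-0.036,-0.275,-0.015],"rotation":[0,0,-0.86],"claw":0.2},
    {"xyz":[-0.04,-0.31,-0.015],"rotation":[0,0,-0.97],"claw":0.2},
    {"xyz":[-0.044,-0.345,-0.015],"rotation":[0,0,-1.08],"claw":0.2},
    {"xyz":[-0.049,-0.38,-0.015],"rotation":[0,0,-1.19],"claw":0.2},
    {"xyz":[-0.053,-0.415,-0.015],"rotation":[0,0,-1.3],"claw":0.2},
    {"xyz":[-0.058,-0.45,-0.015],"rotation":[0,0,-1.41],"claw":0.2},
    {"xyz":[-0.062,-0.485,-0.015],"rotation":[0,0,-1.52],"claw":0.2},
    {"xyz":[-0.067,-0.52,-0.015],"rotation":[0,0,-1.63],"claw":0.2},
    {"xyz":[-0.0707,-0.552,-0.015],"rotation":[0,0,-1.674],"claw":0.2},
    {"xyz":[-0.0707,-0.552,-0.015],"rotation":[0,0,-1.674],"claw":0.2},
    {"xyz":[-0.0707,-0.552,-0.015],"rotation":[0,0,-1.674],"claw":0.2},
    {"xyz":[-0.0707,-0.552,-0.015],"rotation":[0,0,-1.674],"claw":0.2},
    {"xyz":[-0.0707,-0.552,-0.015],"rotation":[0,0,-1.674],"claw":0.2},
  ],
)

```text
time_s: 18.52
eef_pos: [0.5141, 0.2092, 0.2667]
tcp_rot: [2.106, 2.331, -0.004]
force: [0.6, -0.2, -0.4]
gripper_width: 0.0351
grasp_force: 60.0
```

Run:
```python
from h import *
from plant import sense,models
s=sense();print(s['eef_pos'],s['gripper_width'],s['q'])
p=O+EX*.059-EY*.072; Rt=basis(EY,[0,0,-1])
for z in (.13,.075): print(delta(Rt,p+[0,0,z]))
i,T,K,d=cam('scene')
for m in models.regions_of('scene','bin')[:4]:
    ys,xs=np.nonzero(m['pixels']); print(round(m['score'],2),m['pixel'],len(xs),at_z(m['pixel'],.09,T,K,d))
print('expected bin centre px',proj([O+EX*.056-EY*.072+EZ*.09],T,K,d))
```

```text
[0.51414388 0.20917078 0.26674959] 0.03512038059941917 [ 0.10593292  0.33739036 -0.75172408  1.76332217  0.25189361  1.14219856
 -0.62301825]
([0.0016, 0.0012, 0.1367], [-0.0018, 0.0018, -0.0025])
([0.0017, 0.0013, 0.1917], [-0.0018, 0.0018, -0.0025])
0.98 [450.4, 167.1] 3094 [0.26526756 0.28320758 0.09      ]
0.67 [435.6, 214.7] 2279 [0.51103819 0.21568472 0.09      ]
expected bin centre px [[434.86069744 215.50858199]]
```

Emit:
drive_tool(
  deltas=[
    {"xyz":[0,0.001,0.04],"rotation":[0,0,0],"claw":0.2},
    {"xyz":[0,0.001,0.08],"rotation":[0,0,0],"claw":0.2},
    {"xyz":[0,0.001,0.11],"rotation":[0,0,0],"claw":0.2},
    {"xyz":[0,0.001,0.13],"rotation":[0,0,0],"claw":0.2},
    {"xyz":[0,0.001,0.145],"rotation":[0,0,0],"claw":0.2},
    {"xyz":[0,0.001,0.16],"rotation":[0,0,0],"claw":0.2},
    {"xyz":[0,0.001,0.172],"rotation":[0,0,0],"claw":0.2},
    {"xyz":[0,0.001,0.184],"rotation":[0,0,0],"claw":0.2},
    {"xyz":[0,0.001,0.192],"rotation":[0,0,0],"claw":0.2},
    {"xyz":[0,0.001,0.192],"rotation":[0,0,0],"claw":0.2},
    {"xyz":[0,0.001,0.192],"rotation":[0,0,0],"claw":0.2},
    {"xyz":[0,0.001,0.192],"rotation":[0,0,0],"claw":0.2},
  ],
)

```text
time_s: 19.62
eef_pos: [0.5156, 0.2114, 0.0766]
tcp_rot: [2.103, 2.333, 0.001]
force: [-0.0, 0.3, -0.7]
gripper_width: 0.0347
grasp_force: 60.0
```

Emit:
drive_tool(
  deltas=[
    {"xyz":[0,0,0.004],"rotation":[0,0,0],"claw":0.2},
    {"xyz":[0,0,0.008],"rotation":[0,0,0],"claw":0.2},
    {"xyz":[0,0,0.008],"rotation":[0,0,0],"claw":0.2},
    {"xyz":[0,0,0.008],"rotation":[0,0,0],"claw":0.2},
  ],
)

```text
time_s: 19.95
eef_pos: [0.5149, 0.211, 0.0678]
tcp_rot: [2.103, 2.333, -0.001]
force: [-0.0, 0.7, -0.5]
gripper_width: 0.0346
grasp_force: 60.0
```

Emit:
drive_tool(
  deltas=[
    {"xyz":[0,0,0],"rotation":[0,0,0],"claw":0.65},
    {"xyz":[0,0,0],"rotation":[0,0,0],"claw":0.65},
    {"xyz":[0,0,0],"rotation":[0,0,0],"claw":0.65},
    {"xyz":[0,0,0],"rotation":[0,0,0],"claw":0.65},
    {"xyz":[0,0,0],"rotation":[0,0,0],"claw":0.65},
    {"xyz":[0,0,-0.02],"rotation":[0,0,0],"claw":0.65},
    {"xyz":[0,0,-0.05],"rotation":[0,0,0],"claw":0.65},
    {"xyz":[0,0,-0.09],"rotation":[0,0,0],"claw":0.65},
    {"xyz":[0,0,-0.13],"rotation":[0,0,0],"claw":0.65},
    {"xyz":[0,0,-0.17],"rotation":[0,0,0],"claw":0.65},
    {"xyz":[0,0,-0.2],"rotation":[0,0,0],"claw":0.65},
    {"xyz":[0,0.02,-0.22],"rotation":[0,0,0],"claw":0.65},
    {"xyz":[-0.08,0,-0.22],"rotation":[0,0,0],"claw":0.65},
    {"xyz":[-0.12,0,-0.22],"rotation":[0,0,0],"claw":0.65},
    {"xyz":[-0.12,0,-0.22],"rotation":[0,0,0],"claw":0.65},
    {"xyz":[-0.12,0,-0.22],"rotation":[0,0,0],"claw":0.65},
  ],
)

```text
time_s: 21.28
eef_pos: [0.528, 0.0823, 0.2873]
tcp_rot: [2.115, 2.319, -0.008]
force: [0.0, -1.5, -0.4]
gripper_width: 0.0557
grasp_force: 0.0
```

Run:
```python
from h import *
from plant import sense,models
s=sense();print(s['eef_pos'],s['force'])
for n in ('wrist','scene','side'):
    i,T,K,d=cam(n)
    for l in ('broken_plug','bin','sound_plug0'):
        for m in models.regions_of(n,l)[:4]: print(n,l,round(m['score'],2),m['pixel'],m['pixels'].sum(),at_z(m['pixel'],{'bin':.09,'broken_plug':.085}.get(l,.06),T,K,d).round(3))
    print('exp plug px',proj([[.515,.211,.08]],T,K,d), 'bin corners',proj([O+EX*(.056+a)+EY*(-.072+b)+EZ*z for a,b,z in ((.055,.06,.125),(.055,-.06,.125),(-.066,.04,.145),(-.066,-.04,.145))],T,K,d).round(0).tolist())
```

```text
[0.52798969 0.0822532  0.28732274] [ 0.04983352 -1.4893694  -0.42547994]
wrist broken_plug 0.81 [312.4, 55.1] 997 [0.51  0.213 0.085]
wrist broken_plug 0.23 [330.5, 46.7] 12250 [0.529 0.223 0.085]
wrist bin 0.81 [328.3, 47.0] 12191 [0.527 0.222 0.09 ]
wrist bin 0.64 [73.4, 19.5] 6145 [0.249 0.229 0.09 ]
wrist sound_plug0 0.18 [473.6, 52.3] 14305 [0.698 0.24  0.06 ]
exp plug px [[316.48986606  58.07506188]] bin corners [[377.0, 106.0], [257.0, 107.0], [363.0, -42.0], [268.0, -41.0]]
scene broken_plug 0.69 [432.4, 217.3] 130 [0.516 0.208 0.085]
scene broken_plug 0.45 [437.3, 212.9] 2182 [0.495 0.222 0.085]
scene bin 0.87 [450.0, 165.3] 3334 [0.254 0.284 0.09 ]
scene bin 0.86 [433.9, 213.3] 2091 [0.506 0.212 0.09 ]
scene bin 0.73 [204.9, 200.5] 329 [ 0.514 -0.355  0.09 ]
scene sound_plug0 0.83 [204.3, 201.7] 287 [ 0.475 -0.374  0.06 ]
scene sound_plug0 0.75 [438.9, 211.6] 2270 [0.452 0.234 0.06 ]
scene sound_plug0 0.6 [243.7, 209.7] 342 [ 0.5   -0.262  0.06 ]
exp plug px [[433.19428314 218.91069981]] bin corners [[418.0, 218.0], [409.0, 190.0], [472.0, 206.0], [462.0, 187.0]]
side broken_plug 0.62 [223.8, 238.0] 25 [0.532 0.195 0.085]
side bin 0.77 [278.0, 356.6] 9056 [0.184 0.328 0.09 ]
side bin 0.74 [233.4, 237.8] 1747 [0.51  0.181 0.09 ]
side bin 0.6 [363.4, 187.7] 2272 [ 0.428 -0.216  0.09 ]
side sound_plug0 0.77 [385.5, 175.1] 185 [ 0.454 -0.364  0.06 ]
side sound_plug0 0.52 [351.2, 184.1] 207 [ 0.497 -0.246  0.06 ]
exp plug px [[222.6502684  245.77242286]] bin corners [[220.0, 212.0], [254.0, 230.0], [184.0, 232.0], [207.0, 246.0]]
```

Run:
```python
from h import *
from plant import sense,models,ticket
i,T,K,d=cam('wrist'); m=[m for m in models.regions_of('wrist','bin') if m['pixel'][0]>200][0]['pixels']; ys,xs=np.nonzero(m)
e=proj([O+EX*.111+EY*(-.072+b)+EZ*.125 for b in (.06,-.06)],T,K,d)
print((xs.min(),xs.max(),ys.max()),e)
if abs(ys.max()-e[:,1].mean())<8: print(ticket.close_job(),sense()['time_s'])
```

```text
(np.int64(256), np.int64(381), np.int64(119)) [[375.98668803 118.11774274]
 [258.32180047 117.94121727]]
the job is handed in; nothing more can be done
the job is handed in; nothing more can be done
```

The empty grey bin hangs level in the free part of the groove, the broken plug is inside it, the sound plugs still stand on the slab, and the job was handed in at about 21.5 s of robot time.

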